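# Walk a power pack into its charging dock

## Task

Slide the heavy grey power pack forward along the deck into the charging bay until both steel spring catches have snapped in behind its near corners, so that it stays latched square against the sprung contacts. Push gently, never press on the cooling fins in the middle of its near side, and leave the other things as they stand.

Things in the scene. Friction and masses are not known exactly. Their poses are not given: they have to be found in the camera images.
- dock: Fixed charging dock; origin on the table under it, x forward into the bay, y left. Aluminium deck, top 30 mm up, x -190..170, 250 wide. Cheeks 40 mm high leave a bay 186 wide (throat 184 at x 66, 189 at x 0); mouth flares out to 236 at x -40. Housing 60 mm high closes the far end: hard stop at x 150.5; two sprung contacts (350 N/m each) stand out to x 141. Latched, the pack's origin is at dock x 94 to 98, y within 3
- pack: Grey power pack, flat smooth base, 105 long (x) x 180 wide (y) x 48 high, 0.75 to 1.1 kg; origin at the middle of its underside, x forward (into the bay), y left. Too wide to grip. Near face at x -52.5; push it low at y +-67 (flat, 40 mm wide each side of the fins). 13 mm pushed there turns it about 0.1 rad. Weight may sit off-centre by 15 mm, unseen. Slides at about 3 N; 10 to 20 N at a corner seats it, over 30 N is rough; a long one-corner push jams in the bay
- fins: Aluminium cooling fins, 18 mm deep, 88 wide, 36 high, in the middle of the pack's near face; origin at the middle of the face they stand on. Must not be pressed
- catch_l (a joint): Left steel leaf catch, 46 mm long, hinged at dock (-3, 97.5), 7 to 41 mm over the deck, pointing inward and forward; rad: 0 sprung in (also when the bay is empty), 0.05 to 0.27 pressed aside by the pack's side. Its tip, at dock (42, 86), springs back behind the pack's near left corner once that corner is past; the last 3 to 4 mm before the hard stop are spare
- catch_r (a joint): Right catch, mirror image of the left: 0 sprung in, 0.05 to 0.27 pressed aside by the pack
- spare_jar_c: Clear lidded jar, 34 across, 52 high, on the table by the dock's near left corner; leave it. Origin under its centre
- siphon_jar: Jar with a siphon tube, 34 across, 72 high, on the table between compressor and dock; leave it. Origin under its centre
- paint_grey: Paint bottle, 34 across, 102 high, left of the dock's far end; leave it. Origin under its centre
- paint_white: Paint bottle, 36 across, 102 high, left of the dock's far end; leave it. Origin under its centre
- eraser: Eraser 21x48x13 lying on the table near the right front; leave it. Origin under its centre

How it is judged:
By the outcome, as a careful person would: the job done as asked, in the order asked, and still so for the second after the job is handed in, with the robot touching nothing.
It also fails if it takes over 72 s, if anything falls off the work surface, if the arm or the gripper's body presses on something with over 40 N, if the wrist force passes 120 N, or if a joint passes its speed limit or range.

## Robot

A 7-joint arm with a two-finger parallel gripper is mounted at the origin on a cart in front of the work surface, level with it; the furniture and walls round the work are solid. World frame = base frame: x ahead of the robot, y to its left, z up, the work surface at z = 0. Lengths are in m, angles in rad, forces in N, time in s.
With the tool pointing down it reaches from about 0.35 to 0.9 m from the base axis. Payload 7.2 kg.
Tool frame: the origin (TCP) lies midway between the tips of the shut fingers; the grasp point (between the pads) lies 19 mm behind it; z points along the fingers, y is the direction in which the jaws open and shut (so a half turn about z gives the same grasp; the last joint's range is limited). The gripper opens to 85 mm and grips with 20 to 120 N. Pads are 22 mm wide; open, the fingers measure 114 mm over their backs; the gripper's body (76 mm by 85 mm) begins 54 mm behind the grasp point. The pads swing forward as they close: fully open they stand 13 mm farther back than shut.
Start: joints at [1.061, 0.411, -0.013, 1.596, 0.006, 1.134, -0.082], TCP at [0.267, -0.565, 0.231] pointing down, gripper open.
Joint ranges: [-2.95, 2.95], [-0.29, 1.99], [-1.47, 1.44], [0.14, 2.54], [-1.03, 4.17], [0.13, 1.85], [-2.86, 2.86]. Speed limits (rad/s): [2.39, 2.39, 3.01, 3.01, 3.14, 3.14, 3.14].

## Interface

Orientations are given as [roll, pitch, yaw] about the fixed x, y, z axes, in that order (R = Rz(yaw) Ry(pitch) Rx(roll)).
In Python, from bench import get_obs, grab_frame, hand_in gives the robot as it stands.
- The arm moves only by the tool arm_command, never from a script. Its argument "moves" is a list that holds one entry, the list of rows, each a list of 7 numbers: the shift along the tool's x, y, z in cm, then the turn, a rotation vector about the tool's x, y, z in rad, then the opening, from 0 (shut) to 1 (fully open). In form: [[[x, y, z, rx, ry, rz, claw], ...]]. A call has exactly 10 rows; each row shifts and turns the commanded pose from where the row before left it, along the tool's axes as they then stand; what a row does not reach is not made up. A row lasts 1/8 s, in which the tool goes at most 62.5 mm and 10.7 degrees, less where a joint would pass 70% of its speed; a pose out of reach is approached as far as the arm can. A call is refused whole if a number of a shift passes 6.25 or a number of a turn 0.188, either way. A call with a gripper value outside its range is refused whole. The fingers move at their own pace and stop on an object; the grip force is fixed at half the most. Time passes only in rows, so rows that do not move let the fingers close, or fill a call up. It gives the time, the measured TCP pose, the force and the opening at its end, in the units of the state.
- get_obs(): the state, without advancing time (a new reading comes with each control period).
- grab_frame(name): name is "scene" or "top" or "wrist"; returns a dict with "img" (420x560x3 uint8, red, green, blue), "camera_matrix" (3x3 intrinsics, pixels), "pose" (4x4, takes a point from camera to world coordinates). Camera axes: x right, y up, looking along -z (the intrinsics and any distortion apply to the point x, -y, -z); pixel columns grow to the right and rows downward; lengths in m; the calibration is good to about 2 mm. The wrist camera is an equidistant fisheye: a pixel r from the principal point sees the ray r / f radians off the axis. A picture is of the moment at which its call begins. There is no depth.
- hand_in(): hands the job in, once; it reports no verdict.
The state is a dict: "t": time; "qpos": joint angles; "qd": joint speeds; "tau": joint torques, N m; "tool_pos": TCP position; "tool_rot": TCP orientation; "force": force on the tool from outside, world axes, zero at the start; "wrist_torque": the same for the moment, N m; "width": opening from 0.0 (shut) to 1.0 (fully open).
Only numpy, scipy, OpenCV 4.12 (cv2) and the standard library are available. Lean on these libraries where they do the work, as an engineer would, in place of code of your own. Each camera call takes 0.05 s, during which the arm holds its last target.

## Working session

There is one attempt and no reset: what is moved stays moved. The work goes in short steps, Python scripts to look and compute and a tool call to move; the robot and the scene stay as the last step left them, time stands still between calls to the robot, and variables do not carry over. Pictures are saved under pics/ and viewed, and the job is handed in when it is done.

Besides the shell and the picture viewer there is one more tool, called after ">>>" as name([rows], argument=value, ...), one row to a line, values as JSON. arm_command: Moves the arm, as the interface text tells. Its arguments: {"type":"object","properties":{"moves":{"type":"array","items":{"type":"array","items":{"type":"array","items":{"type":"number"}}}}},"required":["moves"]}

```bash
mkdir -p pics; cat > h.py <<'E'
import numpy as np, cv2
from bench import get_obs, grab_frame, hand_in
def shot(name, fn):
    f=grab_frame(name); cv2.imwrite('pics/'+fn+'.png', cv2.cvtColor(f['img'],cv2.COLOR_RGB2BGR)); 
    np.savez('pics/'+fn+'.npz',**{k:np.array(v) for k,v in f.items()}); return f
def ray(f,u,v):
    K=np.array(f['camera_matrix']);P=np.array(f['pose'])
    d=np.array([(u-K[0,2])/K[0,0],-(v-K[1,2])/K[1,1],-1.0]); return P[:3,3],P[:3,:3]@d
def onz(f,u,v,z):
    o,d=ray(f,u,v); return o+d*(z-o[2])/d[2]
def proj(f,p):
    K=np.array(f['camera_matrix']);P=np.array(f['pose'])
    c=P[:3,:3].T@(np.array(p)-P[:3,3]); return K[0,0]*c[0]/-c[2]+K[0,2], K[1,1]*-c[1]/-c[2]+K[1,2]
E
python3 - <<'E'
from h import *
o=get_obs(); print({k:np.round(v,3) for k,v in o.items()})
for n in ['scene','top','wrist']:
    f=shot(n,n+'0'); print(n,np.round(f['camera_matrix'],1).tolist(),np.round(f['pose'],3).tolist(),[k for k in f])
E
```

```text
{'t': np.float64(0.0), 'qpos': array([ 1.061,  0.412, -0.013,  1.597,  0.006,  1.134, -0.082]), 'qd': array([ 0.   ,  0.001, -0.001,  0.002,  0.001, -0.   , -0.001]), 'tau': array([ 1.0000e-03, -6.0062e+01,  6.8300e-01, -2.9941e+01,  1.4000e-02,
        1.1000e-02,  0.0000e+00]), 'tool_pos': array([ 0.267, -0.565,  0.23 ]), 'tool_rot': array([-3.14 ,  0.   ,  0.442]), 'force': array([-0.434, -0.439,  0.224]), 'wrist_torque': array([ 0.022, -0.004, -0.032]), 'width': np.float64(0.997)}
scene [[379.6, 0.0, 280.9], [0.0, 379.6, 210.7], [0.0, 0.0, 1.0]] [[0.505, 0.422, -0.753, -0.074], [-0.863, 0.256, -0.435, -0.515], [0.01, 0.87, 0.494, 0.48], [0.0, 0.0, 0.0, 1.0]] ['img', 'camera_matrix', 'pose']
top [[471.2, 0.0, 278.5], [0.0, 471.2, 205.4], [0.0, 0.0, 1.0]] [[-0.026, 0.994, -0.106, 0.409], [-1.0, -0.024, 0.015, -0.146], [0.012, 0.107, 0.994, 1.305], [0.0, 0.0, 0.0, 1.0]] ['img', 'camera_matrix', 'pose']
wrist [[325.2, 0.0, 278.3], [0.0, 325.2, 210.6], [0.0, 0.0, 1.0]] [[0.428, 0.869, 0.247, 0.33], [-0.904, 0.412, 0.116, -0.536], [-0.001, -0.273, 0.962, 0.373], [0.0, 0.0, 0.0, 1.0]] ['img', 'camera_matrix', 'pose']
```

View pics/scene0.png

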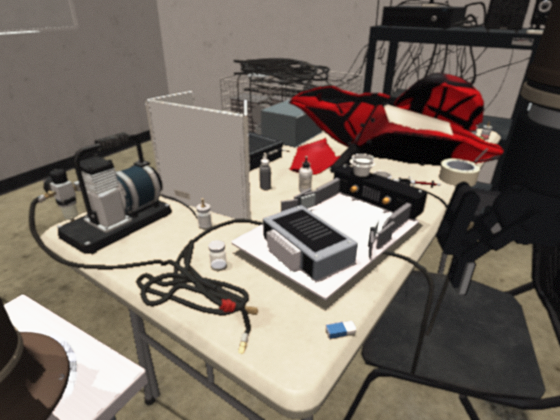

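View pics/top0.png

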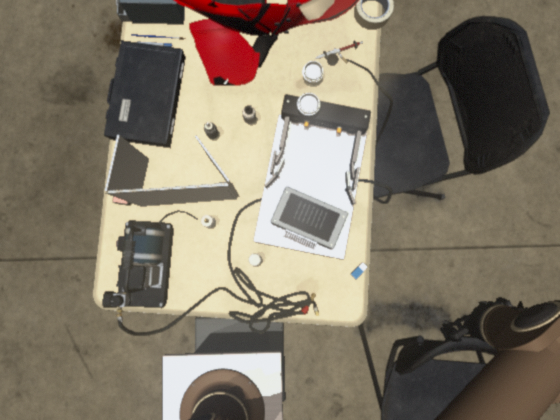

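```bash
python3 - <<'E'
import cv2
a=cv2.imread('pics/top0.png')[85:265,240:390]; cv2.imwrite('pics/t0z.png',cv2.resize(a,None,fx=3.3,fy=3.3,interpolation=cv2.INTER_CUBIC))
a=cv2.imread('pics/scene0.png')[150:300,220:430]; cv2.imwrite('pics/s0z.png',cv2.resize(a,None,fx=3.8,fy=3.8,interpolation=cv2.INTER_CUBIC))
E
```

```text
(no output)
```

View pics/t0z.png

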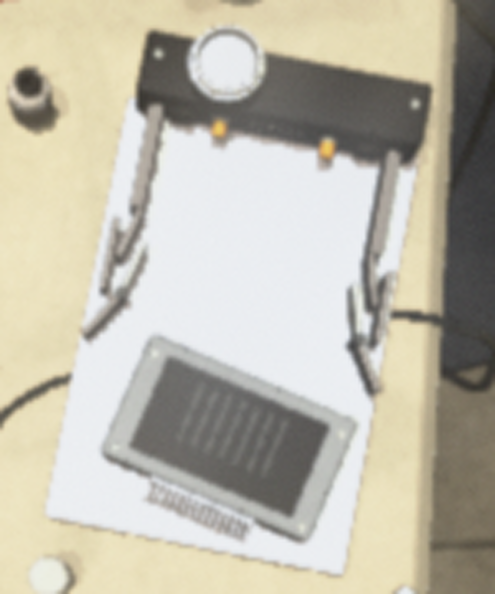

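View pics/s0z.png

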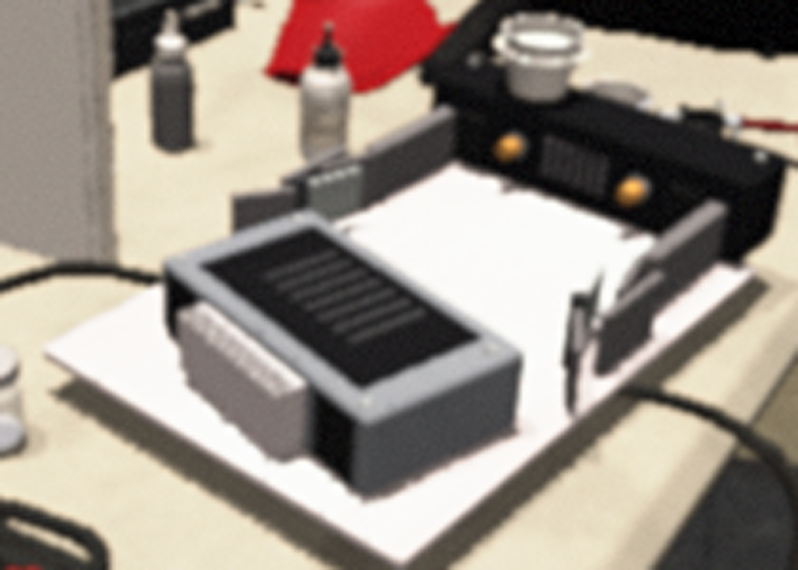

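```bash
python3 - <<'E'
from h import *
f=dict(np.load('pics/top0.npz'))
P=lambda x,y,z: onz(f,240+x/3.3-.35,85+y/3.3-.35,z)[:2]
nl,nr=P(48,517,.03),P(345,574,.03)
print('deck',nl,nr,np.linalg.norm(nl-nr))
y=(nl-nr)/np.linalg.norm(nl-nr); x=np.array([y[1],-y[0]]); print('dock yaw',np.arctan2(x[1],x[0]))
D=(nl+nr)/2+.19*x; print('dock origin',D)
hl,hr=P(150,32,.09),P(430,88,.09); print('housing',hl,hr,np.linalg.norm(hl-hr),np.arctan2(-(hl-hr)[0],(hl-hr)[1]))
for h in(hl,hr): print((h-D)@x,(h-D)@y)
c=[P(*q,.078) for q in [(104,455),(305,540),(355,425),(155,338)]]
for a in c: print(a,(a-D)@x,(a-D)@y)
m=np.mean(c,0); print('pack',(m-D)@x,(m-D)@y)
for i in range(4):print(np.linalg.norm(c[i]-c[i-1]))
yy=c[0]-c[1]+c[3]-c[2]; print('pack yaw world',np.arctan2(-yy[0],yy[1]))
img=f['img']; hsv=cv2.cvtColor(img,cv2.COLOR_RGB2HSV)
print(img[150,310],img[200,255],img[220,285],img[200,310],img[240,300])
E
```

```text
deck [ 0.44915514 -0.09712591] [ 0.39659188 -0.33839956] 0.24693292218191726
dock yaw -0.21450577521941133
dock origin [ 0.60851904 -0.258207  ]
housing [ 0.83526361 -0.18954129] [ 0.78391028 -0.41369457] 0.22996055811095928 -0.2252126555543698
0.20693148552921384 0.11535789122667967
0.2044693723940502 -0.11458948598300614
[ 0.49539314 -0.14419493] -0.1348023757254996 0.08731861086599815
[ 0.42444259 -0.30071823] -0.17080859806900048 -0.08072029620735592
[ 0.51427216 -0.34389197] -0.07384760512949208 -0.1037830326701255
[ 0.58779187 -0.18708848] -0.035390748896647305 0.06507652392611175
pack -0.10371233195515983 -0.008027048521342887
0.10186943594719886
0.17185319996397203
0.09966606225273758
0.17318337000183226
pack yaw world -0.43203382058725437
[234 237 240] [130 124 106] [110 107 102] [168 169 167] [179 176 172]
```

View pics/wrist0.png

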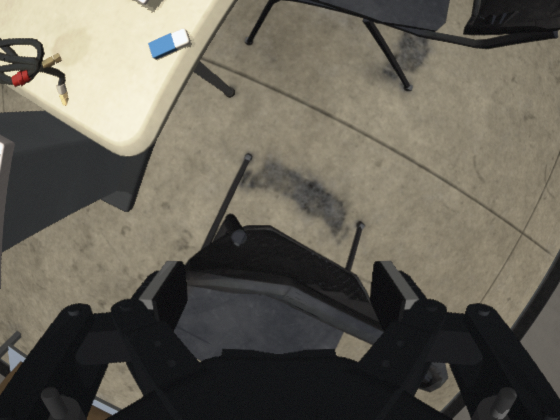

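>>> arm_command([
  [[0,0,0,0,0,0.152,0],[0,0,0,0,0,0.152,0],[0,0,0,0,0,0.152,0],[0,0,0,0,0,0.152,0],[0,0,0,0,0,0.152,0],[0.4,-6.2,0,0,0,0,0],[0.4,-6.2,0,0,0,0,0],[0.4,-6.2,0,0,0,0,0],[0.4,-6.2,0,0,0,0,0],[0.4,-6.2,0,0,0,0,0]],
])

```text
t: 1.4
tool_pos: [0.3836, -0.2748, 0.2313]
tool_rot: [3.141, -0.0, -0.318]
force: [1.5, -0.6, 0.4]
width: 0.003
```

```bash
python3 - <<'E'
from h import *
o=get_obs(); print(np.round(o['tool_pos'],4),np.round(o['tool_rot'],3),o['width'],o['force'])
f=shot('wrist','w1');shot('top','t1'); print(np.round(f['pose'],3))
E
```

```text
[ 0.3836 -0.2748  0.2313] [ 3.141 -0.    -0.318] 0.003104620702520111 [ 1.47859969 -0.57729442  0.37319358]
[[-0.312  0.914  0.259  0.449]
 [-0.95  -0.301 -0.085 -0.297]
 [ 0.    -0.272  0.962  0.373]
 [ 0.     0.     0.     1.   ]]
```

View pics/w1.png

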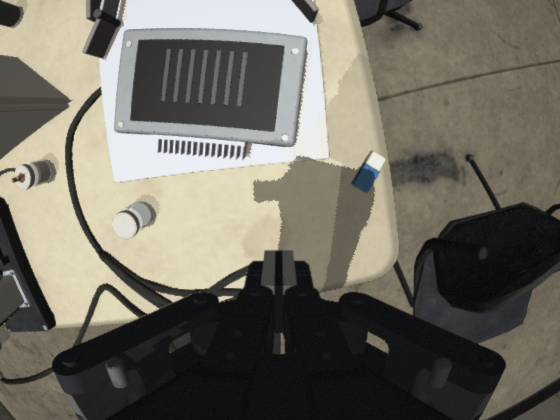

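View pics/t1.png

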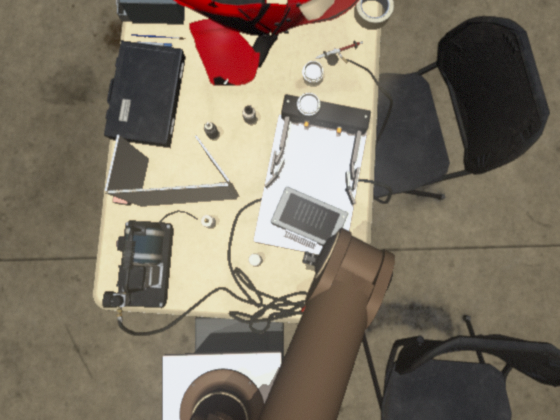

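```bash
cat >> h.py <<'E'
D=np.array([.6085,-.258]); YAW=-.22
def d2w(x,y):
    c,s=np.cos(YAW),np.sin(YAW); return D[0]+c*x-s*y, D[1]+s*x+c*y
def w2d(p):
    c,s=np.cos(YAW),np.sin(YAW); a,b=p[0]-D[0],p[1]-D[1]; return np.array([c*a+s*b,-s*a+c*b])
def wproj(f,p):
    K=np.array(f['camera_matrix']);P=np.array(f['pose']); c=(np.asarray(p)-P[:3,3])@P[:3,:3]
    x,y,z=c[...,0],-c[...,1],-c[...,2]; r=np.hypot(x,y)+1e-9; th=np.arctan2(r,z)*K[0,0]
    return x/r*th+K[0,2], y/r*th+K[1,2]
def rect(f,z,x0,x1,y0=-.14,y1=.14,s=2000,wrist=True):
    xs=np.arange(x1,x0,-1/s); ys=np.arange(y1,y0,-1/s); X,Y=np.meshgrid(xs,ys,indexing='ij')
    wx,wy=d2w(X,Y); p=np.stack([wx,wy,np.full_like(wx,z)],-1)
    u,v=wproj(f,p) if wrist else proj2(f,p)
    return cv2.remap(cv2.cvtColor(f['img'],cv2.COLOR_RGB2BGR),u.astype('f4'),v.astype('f4'),cv2.INTER_LINEAR)
def proj2(f,p):
    K=np.array(f['camera_matrix']);P=np.array(f['pose']); c=(p-P[:3,3])@P[:3,:3]
    return K[0,0]*c[...,0]/-c[...,2]+K[0,2], K[1,1]*c[...,1]/c[...,2]+K[1,2]
E
python3 - <<'E'
from h import *
f=dict(np.load('pics/w1.npz'))
for z in (.03,.078): 
    a=rect(f,z,-.22,.0); 
    cv2.imwrite(f'pics/r{int(z*1000)}.png',a)
t=dict(np.load('pics/top0.npz')); a=rect(t,.03,-.21,.2,s=1400,wrist=False)
for x in range(-200,200,50): cv2.line(a,(0,int((200-x)*1.4)),(12,int((200-x)*1.4)),(0,0,255),1)
for y in (-125,0,125): cv2.line(a,(int((140-y)*1.4),0),(int((140-y)*1.4),570),(0,0,255),1)
cv2.imwrite('pics/rt.png',a)
E
```

```text
(no output)
```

View pics/r30.png

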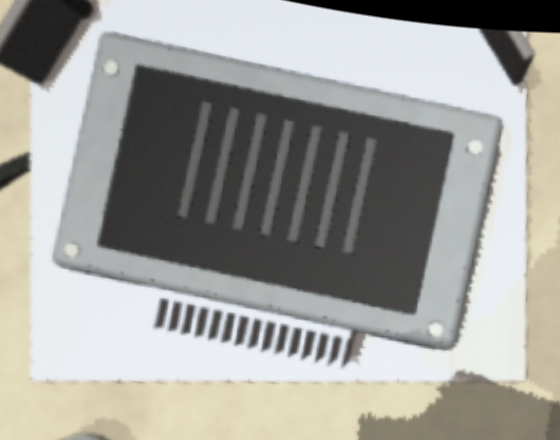

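View pics/r78.png

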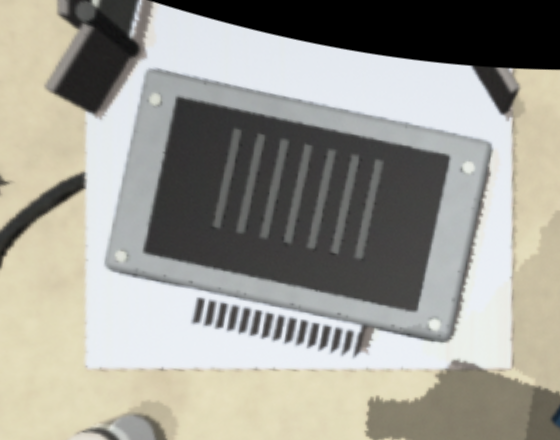

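View pics/rt.png

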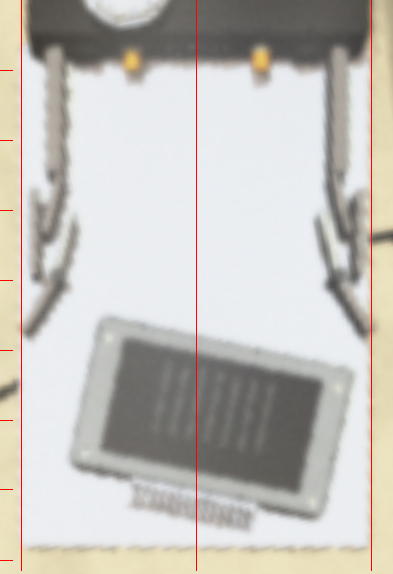

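>>> arm_command([
  [[0,0,3.7,0,0,0,0],[0,0,3.7,0,0,0,0],[0,0,3.7,0,0,0,0],[0,0,3.7,0,0,0,0],[0,0,3.8,0,0,0,0],[0,0,0,0,0,0,0],[1.0,-0.1,0,0,0,0,0],[0.7,-0.1,0,0,0,0,0],[0.5,0,0,0,0,0,0],[0.4,0,0,0,0,0,0]],
])

```text
t: 2.75
tool_pos: [0.4092, -0.2833, 0.0459]
tool_rot: [3.141, -0.001, -0.318]
force: [0.0, 0.4, 0.5]
width: -0.002
```

```bash
cat >> h.py <<'E'
def look(fn,x0=-.22,x1=.0,z=.078):
    o=get_obs(); f=shot('wrist',fn); a=rect(f,z,x0,x1); 
    n=60
    hsv=cv2.cvtColor(a,cv2.COLOR_BGR2HSV)
    cv2.imwrite('pics/'+fn+'r.png',a)
    t=w2d(o['tool_pos']); print('t',o['t'],'tcp dock mm',np.round(t*1000,1),'z',round(o['tool_pos'][2]*1000,1),'yaw rel',round(o['tool_rot'][2]-YAW,3),'F',np.round(o['force'],1))
    m=((hsv[...,2]<110)).astype('u1'); m=cv2.morphologyEx(m,cv2.MORPH_CLOSE,np.ones((25,25))) 
    m=cv2.morphologyEx(m,cv2.MORPH_OPEN,np.ones((31,31)))
    cs,_=cv2.findContours(m,cv2.RETR_EXTERNAL,cv2.CHAIN_APPROX_NONE)
    for c in cs:
        r=cv2.minAreaRect(c)
        if max(r[1])<150 or abs(max(r[1])-278)>60: continue
        b=cv2.boxPoints(r); e=b[1]-b[0]; g=b[2]-b[1]
        if np.hypot(*g)>np.hypot(*e): e=g
        if e[0]<0:e=-e
        print('panel mm x %.1f y %.1f yaw %.3f'%((x1-r[0][1]/2000)*1000,(.14-r[0][0]/2000)*1000,-np.arctan2(e[1],e[0])),np.round(np.array(r[1])/2,1))
E
python3 -c "
from h import *
look('w2')"
```

```text
t 2.75 tcp dock mm [-188.9  -68.2] z 45.9 yaw rel -0.098 F [0.  0.4 0.5]
```

View pics/w2.png

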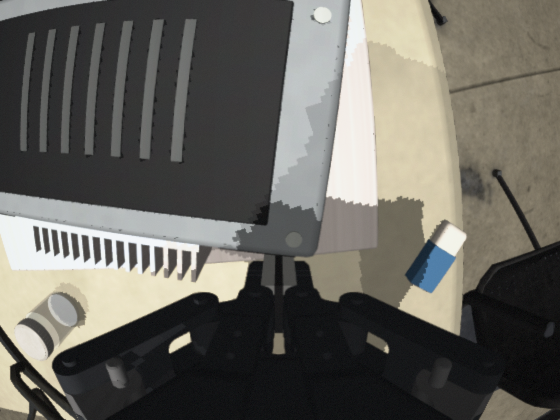

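View pics/w2r.png

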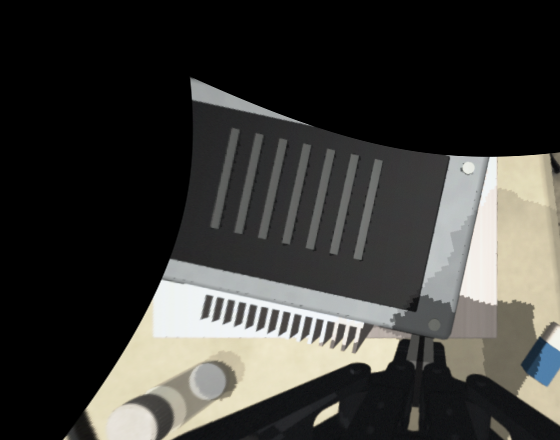

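>>> arm_command([
  [[0.4,-0.09,0,0,0,-0.01,0],[0.4,-0.08,0,0,0,-0.01,0],[0.35,-0.07,0,0,0,-0.01,0],[0.35,-0.06,0,0,0,-0.01,0],[0.35,-0.05,0,0,0,-0.01,0],[0.35,-0.04,0,0,0,-0.01,0],[0.35,-0.03,0,0,0,-0.01,0],[0.35,-0.02,0,0,0,-0.01,0],[0,0,0,0,0,-0.01,0],[0,0,0,0,0,0,0]],
])

```text
t: 4.05
tool_pos: [0.4382, -0.287, 0.0454]
tool_rot: [-3.142, -0.001, -0.228]
force: [1.0, -0.4, 0.5]
width: 0.001
```

```bash

python3 -c "
from h import *
look('w3')
t=shot('top','t3');cv2.imwrite('pics/t3r.png',rect(t,.078,-.22,.0,wrist=False))"
```

```text
t 4.05 tcp dock mm [-159.9  -65.4] z 45.4 yaw rel -0.008 F [ 1.  -0.4  0.5]
```

View pics/w3r.png

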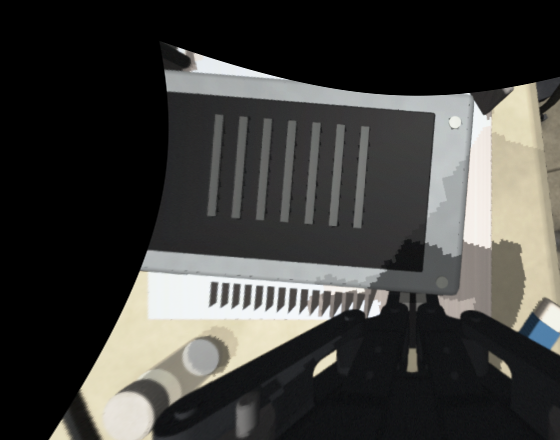

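View pics/t3r.png

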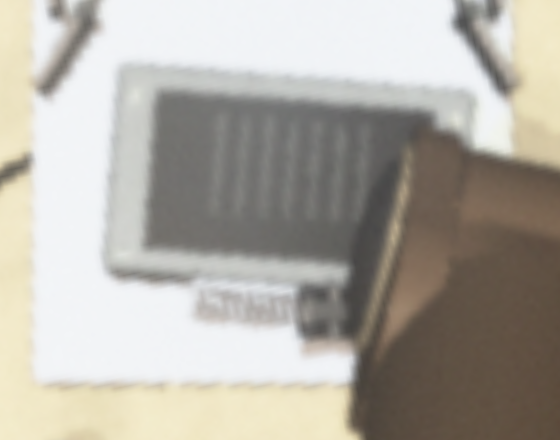

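>>> arm_command([
  [[0.35,0,0,0,0,0,0],[0.35,0,0,0,0,0,0],[0.35,0,0,0,0,0,0],[0,0,0,0,0,0,0],[-2.0,0,0,0,0,0,0],[-1.5,-1.0,0,0,0,-0.008,0],[0,-4.1,0,0,0,0,0],[0,-4.1,0,0,0,0,0],[0,-4.1,0,0,0,0,0],[0,0,0,0,0,0,0]],
])

```text
t: 5.4
tool_pos: [0.4444, -0.1482, 0.0456]
tool_rot: [-3.14, -0.001, -0.214]
force: [-0.3, -0.3, 1.1]
width: 0.001
```

```bash

python3 -c "
from h import *
look('w4')
"
```

```text
t 5.4 tcp dock mm [-184.1   71.4] z 45.6 yaw rel 0.006 F [-0.3 -0.3  1.1]
panel mm x -192.2 y 57.8 yaw -0.000 [ 54.5 164.5]
```

View pics/w4r.png

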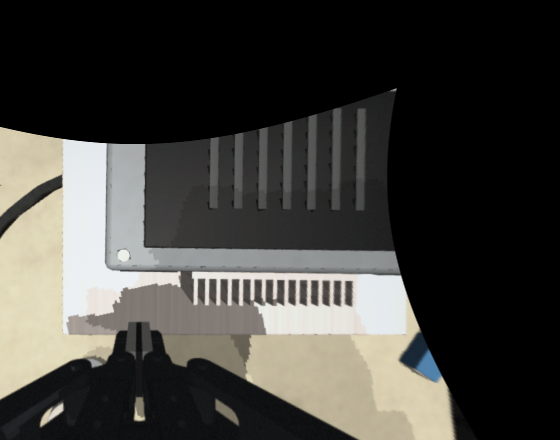

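>>> arm_command([
  [[1.6,0.2,0,0,0,0,0],[1.3,0.1,0,0,0,0,0],[0.5,0,0,0,0,0,0],[0.4,0,0,0,0,0,0],[0.4,0,0,0,0,0,0],[0.4,0,0,0,0,0,0],[0.1,0,0,0,0,0,0],[0,0,0,0,0,0,0],[-2.0,0,0,0,0,0,0],[-1.5,0,0,0,0,0,0]],
])

```text
t: 6.7
tool_pos: [0.4537, -0.1573, 0.0455]
tool_rot: [3.141, -0.001, -0.22]
force: [0.1, 0.8, 0.4]
width: 0.001
```

```bash

python3 -c "
from h import *
look('w5')
"
```

```text
t 6.7 tcp dock mm [-173.    64.5] z 45.5 yaw rel -0.0 F [0.1 0.8 0.4]
```

View pics/w5r.png

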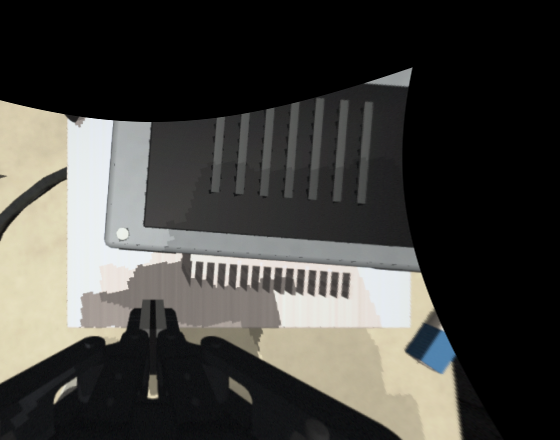

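>>> arm_command([
  [[0,4.4,0,0,0,0,0],[0,4.4,0,0,0,0,0],[0,4.3,0,0,0,0,0],[0.4,0,0,0,0,0,0],[1.1,0,0,0,0,0,0],[0.7,0,0,0,0,0,0],[0.6,0,0,0,0,0,0],[0.6,0,0,0,0,0,0],[0.6,0,0,0,0,0,0],[0.6,0,0,0,0,0,0]],
])

```text
t: 8.0
tool_pos: [0.4704, -0.2951, 0.0451]
tool_rot: [3.142, 0.0, -0.22]
force: [-2.4, -0.2, -1.1]
width: 0.0
```

```bash

python3 -c "
from h import *
look('w6',-.2,.02)
t=shot('top','t6');cv2.imwrite('pics/t6r.png',rect(t,.078,-.2,.02,wrist=False))
"
```

```text
t 8.0 tcp dock mm [-126.7  -66.4] z 45.1 yaw rel -0.0 F [-2.4 -0.2 -1.1]
```

View pics/w6r.png

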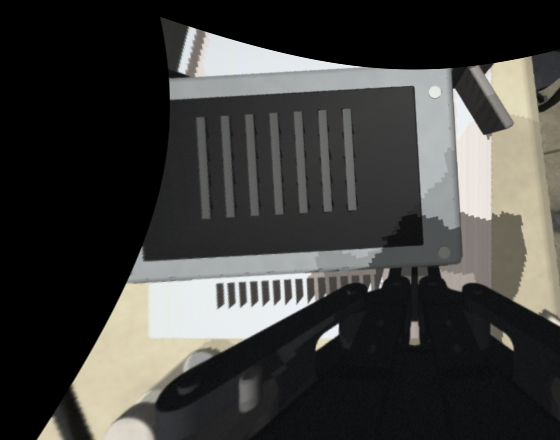

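View pics/t6r.png

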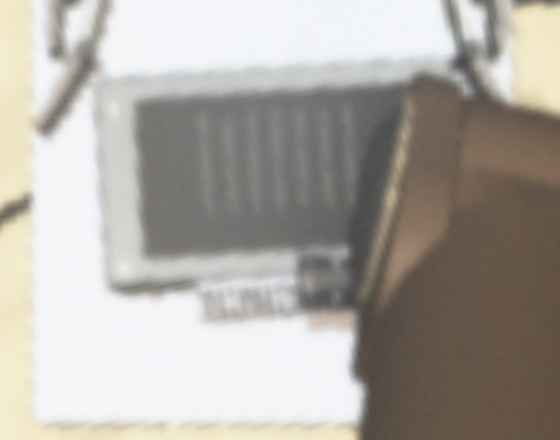

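>>> arm_command([
  [[-2.0,0,0,0,0,0,0],[-1.5,0,0,0,0,0,0],[0,-4.4,0,0,0,0,0],[0,-4.5,0,0,0,0,0],[0,-4.5,0,0,0,0,0],[0.6,0,0,0,0,0,0],[1.4,0,0,0,0,0,0],[0.7,0,0,0,0,0,0],[0.7,0,0,0,0,0,0],[0.7,0,0,0,0,0,0]],
])

```text
t: 9.35
tool_pos: [0.5049, -0.166, 0.0449]
tool_rot: [-3.141, 0.002, -0.221]
force: [-1.6, 1.2, -0.8]
width: 0.002
```

```bash

python3 -c "
from h import *
look('w7',-.2,.02)
"
```

```text
t 9.35 tcp dock mm [-121.2   67.1] z 44.9 yaw rel -0.001 F [-1.6  1.2 -0.8]
```

View pics/w7r.png

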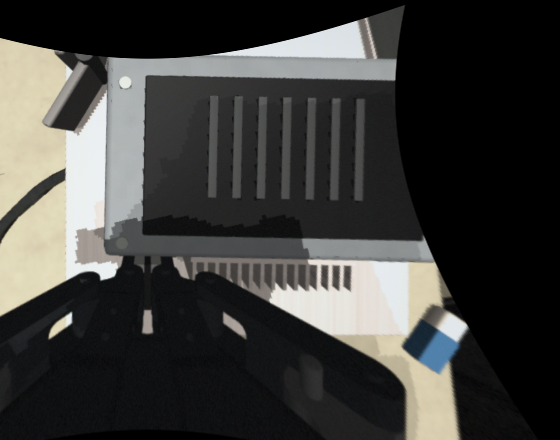

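>>> arm_command([
  [[-2.0,0,0,0,0,0,0],[-1.5,0,0,0,0,0,0],[0,4.4,0,0,0,0,0],[0,4.5,0,0,0,0,0],[0,4.5,0,0,0,0,0],[0.8,0,0,0,0,0,0],[1.5,0,0,0,0,0,0],[0.7,0,0,0,0,0,0],[0.6,0,0,0,0,0,0],[0.6,0,0,0,0,0,0]],
])

```text
t: 10.65
tool_pos: [0.4828, -0.2974, 0.0451]
tool_rot: [-3.142, 0.001, -0.219]
force: [-3.3, -0.2, -0.1]
width: 0.003
```

```bash

python3 -c "
from h import *
look('w8',-.18,.04)
"
```

```text
t 10.65 tcp dock mm [-114.1  -65.9] z 45.1 yaw rel 0.001 F [-3.3 -0.2 -0.1]
```

View pics/w8r.png

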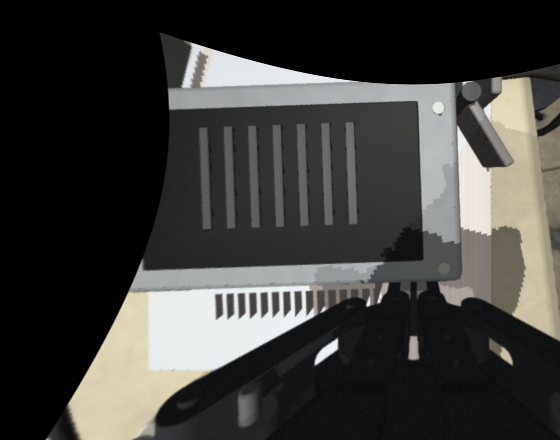

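>>> arm_command([
  [[-2.0,0,0,0,0,0,0],[-1.5,0,0,0,0,0,0],[0,-4.4,0,0,0,0,0],[0,-4.4,0,0,0,0,0],[0,-4.4,0,0,0,0,0],[0.8,0,0,0,0,0,0],[1.5,0,0,0,0,0,0],[0.7,0,0,0,0,0,0],[0.6,0,0,0,0,0,0],[0.6,0,0,0,0,0,0]],
])

```text
t: 11.95
tool_pos: [0.5178, -0.1708, 0.0448]
tool_rot: [-3.141, 0.002, -0.221]
force: [-2.9, 2.6, 0.2]
width: 0.002
```

```bash

python3 -c "
from h import *
look('w9',-.18,.04)
"
```

```text
t 11.95 tcp dock mm [-107.6   65.3] z 44.8 yaw rel -0.001 F [-2.9  2.6  0.2]
```

View pics/w9r.png

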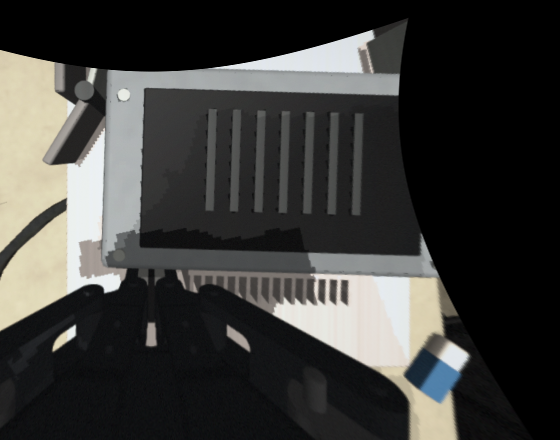

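>>> arm_command([
  [[-2.0,0,0,0,0,0,0],[-1.5,0,0,0,0,0,0],[0,4.4,0,0,0,0,0],[0,4.4,0,0,0,0,0],[0,4.4,0,0,0,0,0],[0.8,0,0,0,0,0,0],[1.5,0,0,0,0,0,0],[0.7,0,0,0,0,0,0],[0.6,0,0,0,0,0,0],[0.6,0,0,0,0,0,0]],
])

```text
t: 13.25
tool_pos: [0.4965, -0.3005, 0.0451]
tool_rot: [3.142, 0.001, -0.219]
force: [-3.8, -0.3, -0.4]
width: 0.005
```

```bash

python3 -c "
from h import *
look('w10',-.16,.06)
"
```

```text
t 13.25 tcp dock mm [-100.1  -65.9] z 45.1 yaw rel 0.001 F [-3.8 -0.3 -0.4]
```

View pics/w10r.png

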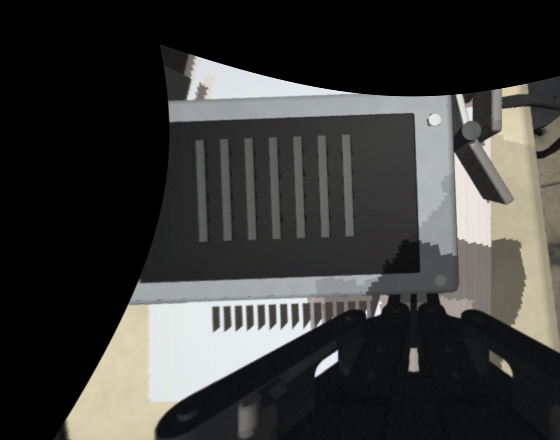

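>>> arm_command([
  [[-2.0,0,0,0,0,0,0],[-1.5,0,0,0,0,0,0],[0,-4.4,0,0,0,0,0],[0,-4.4,0,0,0,0,0],[0,-4.4,0,0,0,0,0],[0.8,0,0,0,0,0,0],[1.4,0,0,0,0,0,0],[0.7,0,0,0,0,0,0],[0.6,0,0,0,0,0,0],[0.6,0,0,0,0,0,0]],
])

```text
t: 14.55
tool_pos: [0.5303, -0.1736, 0.0447]
tool_rot: [-3.141, 0.002, -0.221]
force: [-3.2, 1.5, 0.1]
width: -0.001
```

```bash

python3 -c "
from h import *
look('w11',-.16,.06)
"
```

```text
t 14.55 tcp dock mm [-94.7  65.3] z 44.7 yaw rel -0.001 F [-3.2  1.5  0.1]
```

View pics/w11r.png

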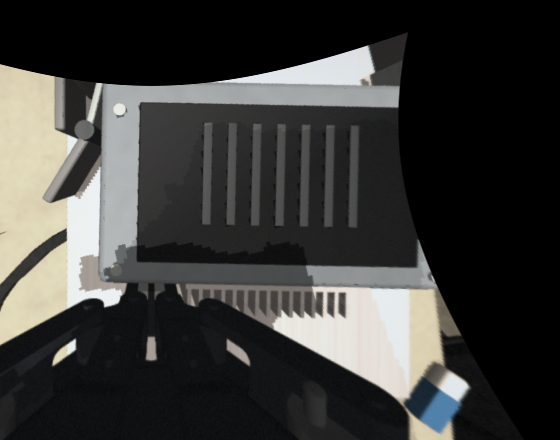

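>>> arm_command([
  [[-2.0,0,0,0,0,0,0],[-1.5,0,0,0,0,0,0],[0,4.4,0,0,0,0,0],[0,4.4,0,0,0,0,0],[0,4.4,0,0,0,0,0],[0.8,0,0,0,0,0,0],[1.5,0,0,0,0,0,0],[0.7,0,0,0,0,0,0],[0.6,0,0,0,0,0,0],[0.6,0,0,0,0,0,0]],
])

```text
t: 15.85
tool_pos: [0.5086, -0.3035, 0.0449]
tool_rot: [3.141, 0.002, -0.22]
force: [-4.0, -0.5, -0.3]
width: 0.004
```

```bash

python3 -c "
from h import *
look('w12',-.14,.08)
"
```

```text
t 15.85 tcp dock mm [-87.5 -66.2] z 44.9 yaw rel 0.0 F [-4.  -0.5 -0.3]
```

View pics/w12r.png

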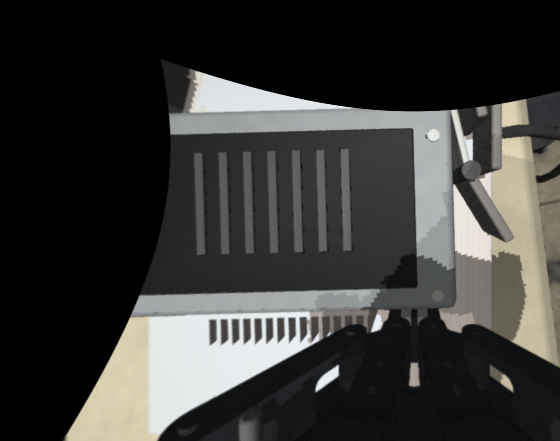

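>>> arm_command([
  [[-2.0,0,0,0,0,0,0],[-1.5,0,0,0,0,0,0],[0,-4.4,0,0,0,0,0],[0,-4.5,0,0,0,0,0],[0,-4.5,0,0,0,0,0],[0.8,0,0,0,0,0,0],[1.5,0,0,0,0,0,0],[0.7,0,0,0,0,0,0],[0.6,0,0,0,0,0,0],[0.5,0,0,0,0,0,0]],
])

```text
t: 17.15
tool_pos: [0.5434, -0.1746, 0.0448]
tool_rot: [-3.141, 0.002, -0.221]
force: [-5.0, 2.3, 0.6]
width: 0.0
```

```bash

python3 -c "
from h import *
look('w13',-.14,.08)
"
```

```text
t 17.15 tcp dock mm [-81.7  67.2] z 44.8 yaw rel -0.001 F [-5.   2.3  0.6]
```

View pics/w13r.png

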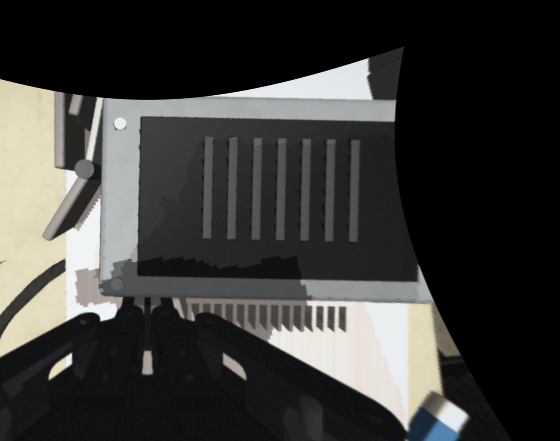

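>>> arm_command([
  [[-2.0,0,0,0,0,0,0],[-1.5,0,0,0,0,0,0],[0,4.4,0,0,0,0,0],[0,4.5,0,0,0,0,0],[0,4.5,0,0,0,0,0],[0.8,0,0,0,0,0,0],[1.6,0,0,0,0,0,0],[0.7,0,0,0,0,0,0],[0.6,0,0,0,0,0,0],[0.6,0,0,0,0,0,0]],
])

```text
t: 18.45
tool_pos: [0.5222, -0.3068, 0.045]
tool_rot: [3.141, 0.002, -0.22]
force: [-3.5, -0.7, -0.3]
width: 0.0
```

```bash

python3 -c "
from h import *
look('w14',-.14,.08)
"
```

```text
t 18.45 tcp dock mm [-73.6 -66.5] z 45.0 yaw rel -0.0 F [-3.5 -0.7 -0.3]
```

View pics/w14r.png

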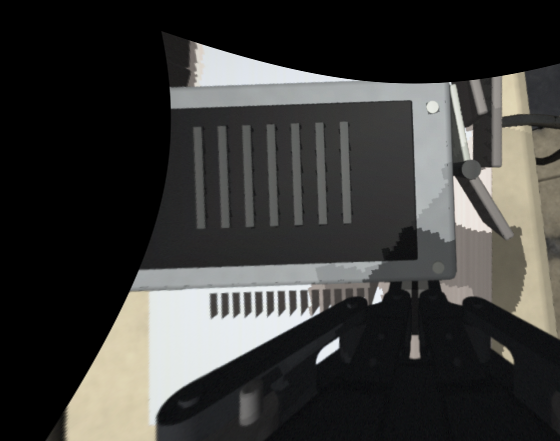

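>>> arm_command([
  [[-2.0,0,0,0,0,0,0],[-1.5,0,0,0,0,0,0],[0,-4.4,0,0,0,0,0],[0,-4.5,0,0,0,0,0],[0,-4.5,0,0,0,0,0],[0.8,0,0,0,0,0,0],[1.5,0,0,0,0,0,0],[0.7,0,0,0,0,0,0],[0.6,0,0,0,0,0,0],[0.5,0,0,0,0,0,0]],
])

```text
t: 19.75
tool_pos: [0.5574, -0.1778, 0.0448]
tool_rot: [-3.141, 0.002, -0.221]
force: [-3.3, 2.3, -1.4]
width: 0.001
```

>>> arm_command([
  [[-2.0,0,0,0,0,0,0],[-1.5,0,0,0,0,0,0],[0,4.4,0,0,0,0,0],[0,4.5,0,0,0,0,0],[0,4.5,0,0,0,0,0],[0.8,0,0,0,0,0,0],[1.5,0,0,0,0,0,0],[0.7,0,0,0,0,0,0],[0.6,0,0,0,0,0,0],[0.6,0,0,0,0,0,0]],
])

```text
t: 21.0
tool_pos: [0.5352, -0.3093, 0.045]
tool_rot: [3.141, 0.002, -0.22]
force: [-3.2, -0.9, -0.0]
width: -0.0
```

```bash

python3 -c "
from h import *
look('w15',-.12,.1)
"
```

```text
t 21.0 tcp dock mm [-60.3 -66. ] z 45.0 yaw rel 0.0 F [-3.2 -0.9 -0. ]
```

View pics/w15r.png

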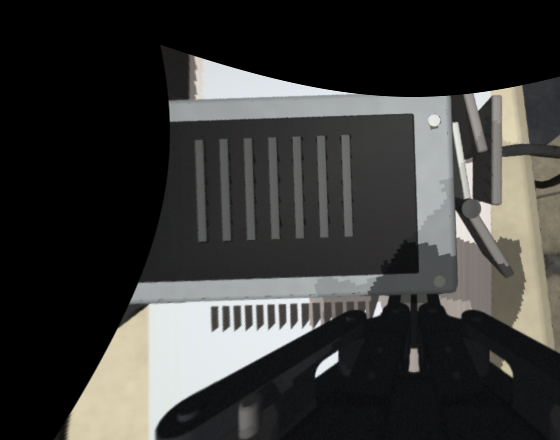

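>>> arm_command([
  [[-2.0,0,0,0,0,0,0],[-1.5,0,0,0,0,0,0],[0,-4.4,0,0,0,0,0],[0,-4.5,0,0,0,0,0],[0,-4.4,0,0,0,0,0],[0.8,0,0,0,0,0,0],[1.5,0,0,0,0,0,0],[0.7,0,0,0,0,0,0],[0.6,0,0,0,0,0,0],[0.6,0,0,0,0,0,0]],
])

```text
t: 22.3
tool_pos: [0.5707, -0.1817, 0.0448]
tool_rot: [-3.141, 0.002, -0.221]
force: [-3.4, 2.2, -0.0]
width: -0.0
```

```bash

python3 -c "
from h import *
look('w16',-.12,.1)
"
```

```text
t 22.3 tcp dock mm [-53.5  66.2] z 44.8 yaw rel -0.001 F [-3.4  2.2 -0. ]
```

View pics/w16r.png

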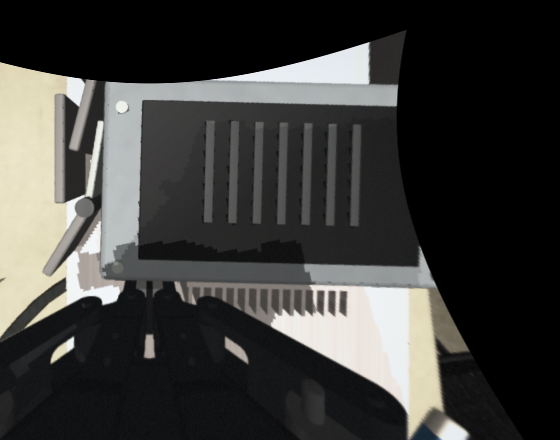

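>>> arm_command([
  [[-2.0,0,0,0,0,0,0],[-1.5,0,0,0,0,0,0],[0,4.4,0,0,0,0,0],[0,4.4,0,0,0,0,0],[0,4.4,0,0,0,0,0],[0.8,0,0,0,0,0,0],[1.6,0,0,0,0,0,0],[0.7,0,0,0,0,0,0],[0.6,0,0,0,0,0,0],[0.6,0,0,0,0,0,0]],
])

```text
t: 23.6
tool_pos: [0.5498, -0.312, 0.045]
tool_rot: [3.141, 0.002, -0.22]
force: [-5.7, -1.7, -0.0]
width: -0.001
```

>>> arm_command([
  [[-2.0,0,0,0,0,0,0],[-1.5,0,0,0,0,0,0],[0,-4.4,0,0,0,0,0],[0,-4.4,0,0,0,0,0],[0,-4.4,0,0,0,0,0],[0.8,0,0,0,0,0,0],[1.5,0,0,0,0,0,0],[0.7,0,0,0,0,0,0],[0.6,0,0,0,0,0,0],[0.5,0,0,0,0,0,0]],
])

```text
t: 24.85
tool_pos: [0.5843, -0.1844, 0.0449]
tool_rot: [-3.141, 0.002, -0.221]
force: [-4.1, 2.9, 0.2]
width: 0.002
```

```bash

python3 -c "
from h import *
look('w17',-.1,.12)
"
```

```text
t 24.85 tcp dock mm [-39.7  66.5] z 44.9 yaw rel -0.001 F [-4.1  2.9  0.2]
```

View pics/w17r.png

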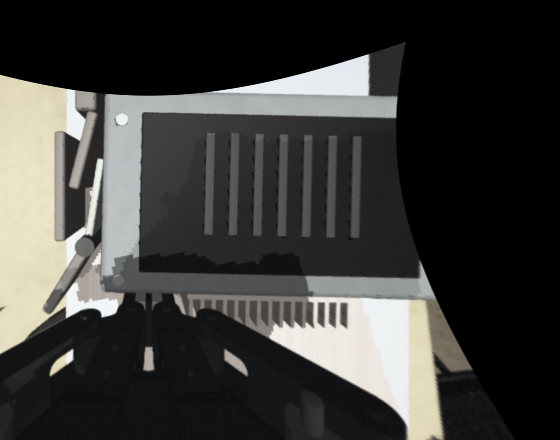

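>>> arm_command([
  [[-2.0,0,0,0,0,0,0],[-1.5,0,0,0,0,0,0],[0,4.4,0,0,0,0,0],[0,4.4,0,0,0,0,0],[0,4.4,0,0,0,0,0],[0.8,0,0,0,0,0,0],[1.6,0,0,0,0,0,0],[0.7,0,0,0,0,0,0],[0.6,0,0,0,0,0,0],[0.6,0,0,0,0,0,0]],
])

```text
t: 26.15
tool_pos: [0.5634, -0.3152, 0.045]
tool_rot: [3.141, 0.002, -0.22]
force: [-3.7, -1.0, -0.3]
width: 0.001
```

>>> arm_command([
  [[-2.0,0,0,0,0,0,0],[-1.5,0,0,0,0,0,0],[0,-4.4,0,0,0,0,0],[0,-4.4,0,0,0,0,0],[0,-4.4,0,0,0,0,0],[0.8,0,0,0,0,0,0],[1.5,0,0,0,0,0,0],[0.7,0,0,0,0,0,0],[0.6,0,0,0,0,0,0],[0.5,0,0,0,0,0,0]],
])

```text
t: 27.4
tool_pos: [0.5981, -0.1875, 0.0449]
tool_rot: [-3.141, 0.002, -0.221]
force: [-3.2, 3.2, 0.0]
width: 0.001
```

```bash

python3 -c "
from h import *
look('w18',-.09,.13)
"
```

```text
t 27.4 tcp dock mm [-25.5  66.5] z 44.9 yaw rel -0.001 F [-3.2  3.2  0. ]
```

View pics/w18r.png

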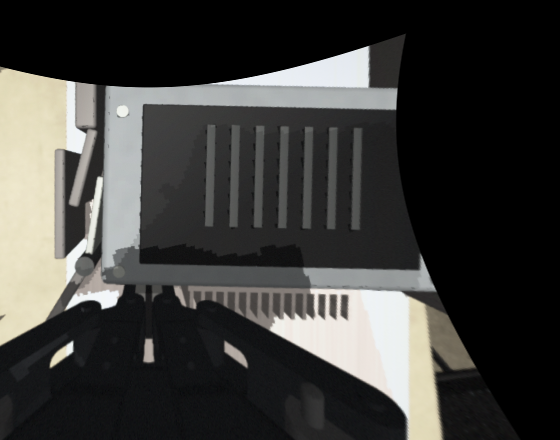

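>>> arm_command([
  [[-2.0,0,0,0,0,0,0],[-1.5,0,0,0,0,0,0],[0,4.4,0,0,0,0,0],[0,4.4,0,0,0,0,0],[0,4.4,0,0,0,0,0],[0.8,0,0,0,0,0,0],[1.6,0,0,0,0,0,0],[0.7,0,0,0,0,0,0],[0.6,0,0,0,0,0,0],[0.6,0,0,0,0,0,0]],
])

```text
t: 28.7
tool_pos: [0.5772, -0.3183, 0.0451]
tool_rot: [3.141, 0.001, -0.22]
force: [-3.8, -1.0, -0.7]
width: -0.0
```

>>> arm_command([
  [[-2.0,0,0,0,0,0,0],[-1.5,0,0,0,0,0,0],[0,-4.4,0,0,0,0,0],[0,-4.4,0,0,0,0,0],[0,-4.4,0,0,0,0,0],[0.8,0,0,0,0,0,0],[1.5,0,0,0,0,0,0],[0.7,0,0,0,0,0,0],[0.6,0,0,0,0,0,0],[0.5,0,0,0,0,0,0]],
])

```text
t: 29.95
tool_pos: [0.6119, -0.1906, 0.0449]
tool_rot: [-3.141, 0.002, -0.221]
force: [-3.3, 3.1, -0.1]
width: -0.0
```

```bash

python3 -c "
from h import *
look('w19',-.07,.15)
"
```

```text
t 29.95 tcp dock mm [-11.4  66.6] z 44.9 yaw rel -0.001 F [-3.3  3.1 -0.1]
```

View pics/w19r.png

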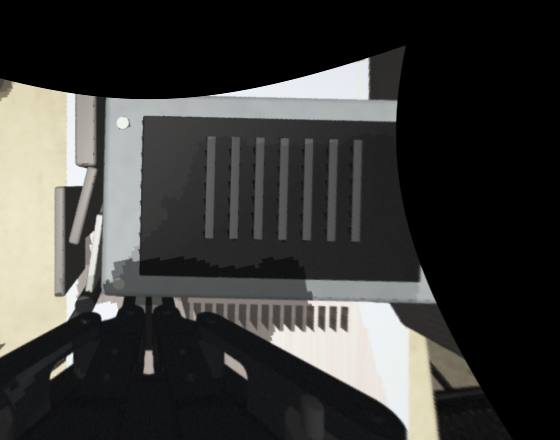

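>>> arm_command([
  [[-2.0,0,0,0,0,0,0],[-1.5,0,0,0,0,0,0],[0,4.4,0,0,0,0,0],[0,4.4,0,0,0,0,0],[0,4.4,0,0,0,0,0],[0.8,0,0,0,0,0,0],[1.6,0,0,0,0,0,0],[0.7,0,0,0,0,0,0],[0.6,0,0,0,0,0,0],[0.5,0,0,0,0,0,0]],
])

```text
t: 31.25
tool_pos: [0.5899, -0.321, 0.045]
tool_rot: [3.141, 0.001, -0.22]
force: [-3.7, 0.2, 0.6]
width: -0.001
```

>>> arm_command([
  [[-2.0,0,0,0,0,0,0],[-1.5,0,0,0,0,0,0],[0,-4.4,0,0,0,0,0],[0,-4.4,0,0,0,0,0],[0,-4.4,0,0,0,0,0],[0.8,0,0,0,0,0,0],[1.5,0,0,0,0,0,0],[0.7,0,0,0,0,0,0],[0.6,0,0,0,0,0,0],[0.5,0,0,0,0,0,0]],
])

```text
t: 32.5
tool_pos: [0.6246, -0.1933, 0.0449]
tool_rot: [-3.141, 0.002, -0.22]
force: [-2.6, 2.1, -0.1]
width: -0.002
```

```bash

python3 -c "
from h import *
look('w20',-.06,.16)
"
```

```text
t 32.5 tcp dock mm [ 1.6 66.6] z 44.9 yaw rel -0.0 F [-2.6  2.1 -0.1]
```

View pics/w20r.png

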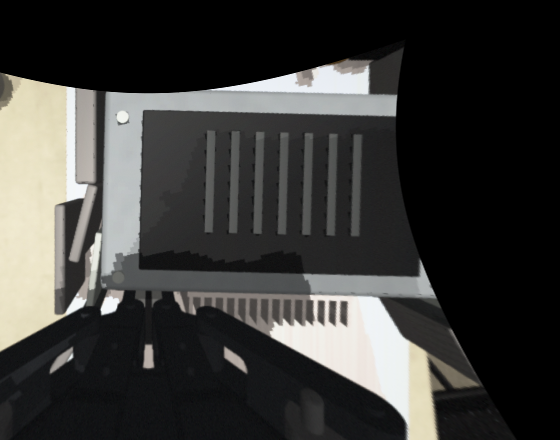

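>>> arm_command([
  [[-2.0,0,0,0,0,0,0],[-1.5,0,0,0,0,0,0],[0,4.4,0,0,0,0,0],[0,4.4,0,0,0,0,0],[0,4.4,0,0,0,0,0],[0.8,0,0,0,0,0,0],[1.6,0,0,0,0,0,0],[0.7,0,0,0,0,0,0],[0.6,0,0,0,0,0,0],[0.5,0,0,0,0,0,0]],
])

```text
t: 33.8
tool_pos: [0.6026, -0.3239, 0.0451]
tool_rot: [3.141, 0.001, -0.22]
force: [-3.1, -0.8, 0.5]
width: 0.002
```

>>> arm_command([
  [[-2.0,0,0,0,0,0,0],[-1.5,0,0,0,0,0,0],[0,-4.4,0,0,0,0,0],[0,-4.4,0,0,0,0,0],[0,-4.4,0,0,0,0,0],[0.8,0,0,0,0,0,0],[1.5,0,0,0,0,0,0],[0.7,0,0,0,0,0,0],[0.6,0,0,0,0,0,0],[0.5,0,0,0,0,0,0]],
])

```text
t: 35.05
tool_pos: [0.6373, -0.1961, 0.0449]
tool_rot: [-3.141, 0.002, -0.22]
force: [-3.4, 1.8, 0.3]
width: -0.005
```

```bash

python3 -c "
from h import *
look('w21',-.05,.17)
"
```

```text
t 35.05 tcp dock mm [14.6 66.7] z 44.9 yaw rel -0.0 F [-3.4  1.8  0.3]
```

View pics/w21r.png

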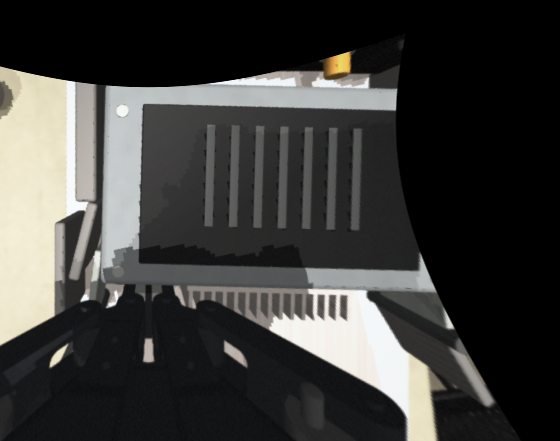

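>>> arm_command([
  [[-2.0,0,0,0,0,0,0],[-1.5,0,0,0,0,0,0],[0,4.4,0,0,0,0,0],[0,4.4,0,0,0,0,0],[0,4.4,0,0,0,0,0],[0.8,0,0,0,0,0,0],[1.6,0,0,0,0,0,0],[0.7,0,0,0,0,0,0],[0.6,0,0,0,0,0,0],[0.5,0,0,0,0,0,0]],
])

```text
t: 36.35
tool_pos: [0.6154, -0.3267, 0.0451]
tool_rot: [3.141, 0.001, -0.22]
force: [-3.0, -0.7, 0.9]
width: -0.001
```

>>> arm_command([
  [[-2.0,0,0,0,0,0,0],[-1.5,0,0,0,0,0,0],[0,-4.4,0,0,0,0,0],[0,-4.4,0,0,0,0,0],[0,-4.4,0,0,0,0,0],[0.8,0,0,0,0,0,0],[1.5,0,0,0,0,0,0],[0.7,0,0,0,0,0,0],[0.5,0,0,0,0,0,0],[0.4,0,0,0,0,0,0]],
])

```text
t: 37.6
tool_pos: [0.6478, -0.1986, 0.0449]
tool_rot: [-3.141, 0.002, -0.221]
force: [-3.7, 2.2, 1.3]
width: -0.001
```

```bash

python3 -c "
from h import *
look('w22',-.04,.18)
"
```

```text
t 37.6 tcp dock mm [25.4 66.6] z 44.9 yaw rel -0.001 F [-3.7  2.2  1.3]
```

View pics/w22r.png

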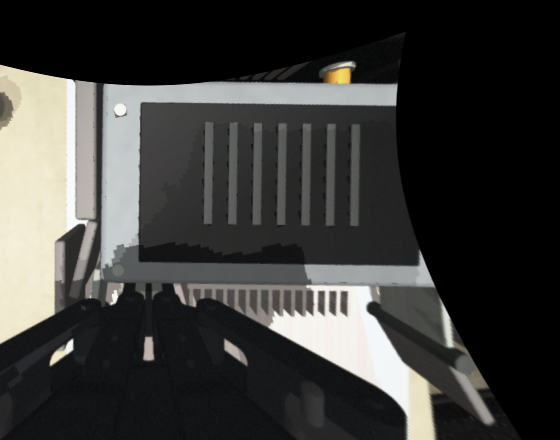

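>>> arm_command([
  [[-2.0,0,0,0,0,0,0],[-1.5,0,0,0,0,0,0],[0,4.4,0,0,0,0,0],[0,4.4,0,0,0,0,0],[0,4.4,0,0,0,0,0],[0.8,0,0,0,0,0,0],[1.5,0,0,0,0,0,0],[0.7,0,0,0,0,0,0],[0.5,0,0,0,0,0,0],[0.4,0,0,0,0,0,0]],
])

```text
t: 38.9
tool_pos: [0.6222, -0.3285, 0.0449]
tool_rot: [3.141, 0.003, -0.22]
force: [-7.2, -0.4, 3.1]
width: -0.002
```

```bash

python3 -c "
from h import *
look('w23',-.04,.18)
"
```

```text
t 38.9 tcp dock mm [ 28.7 -65.8] z 44.9 yaw rel -0.0 F [-7.2 -0.4  3.1]
```

View pics/w23r.png

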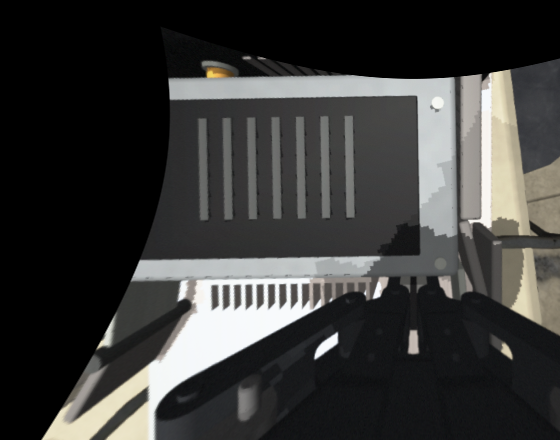

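View pics/w23.png

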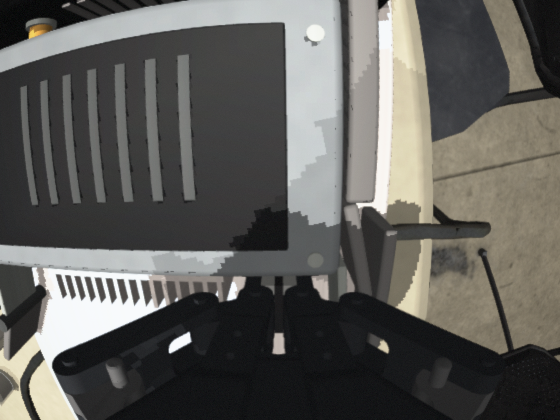

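>>> arm_command([
  [[0.05,0,0,0,0,0,0],[0.05,0,0,0,0,0,0],[0.05,0,0,0,0,0,0],[0.05,0,0,0,0,0,0],[0.05,0,0,0,0,0,0],[0.05,0,0,0,0,0,0],[0,0,0,0,0,0,0],[0,0,0,0,0,0,0],[0,0,0,0,0,0,0],[0,0,0,0,0,0,0]],
])

```text
t: 40.2
tool_pos: [0.6245, -0.33, 0.0449]
tool_rot: [3.14, 0.003, -0.221]
force: [-6.6, -2.1, 2.3]
width: -0.002
```

```bash

python3 -c "
from h import *
look('w24',-.04,.18)
"
```

```text
t 40.2 tcp dock mm [ 31.3 -66.8] z 44.9 yaw rel -0.001 F [-6.6 -2.1  2.3]
```

View pics/w24r.png

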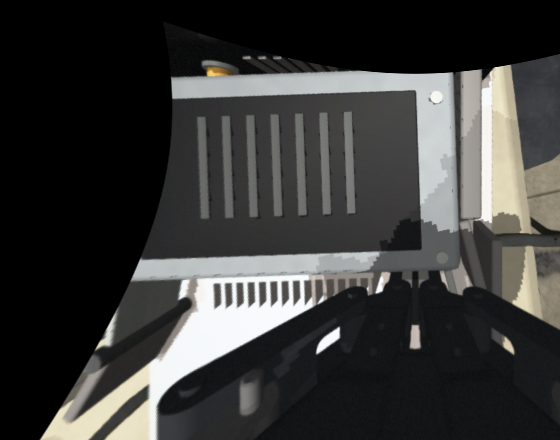

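View pics/w24.png

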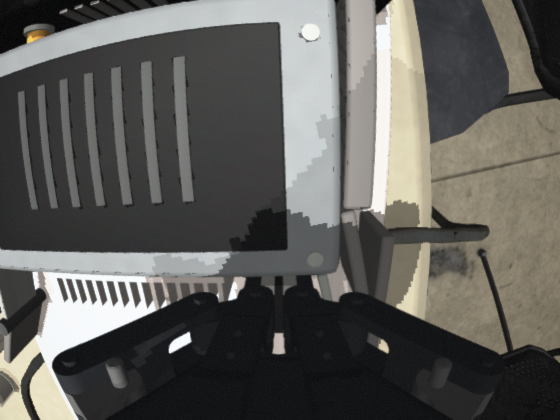

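>>> arm_command([
  [[0.05,0,0,0,0,0,0],[0.05,0,0,0,0,0,0],[0.05,0,0,0,0,0,0],[0.05,0,0,0,0,0,0],[0,0,0,0,0,0,0],[0,0,0,0,0,0,0],[0,0,0,0,0,0,0],[0,0,0,0,0,0,0],[0,0,0,0,0,0,0],[0,0,0,0,0,0,0]],
])

```text
t: 41.5
tool_pos: [0.6251, -0.3303, 0.0449]
tool_rot: [3.14, 0.006, -0.222]
force: [-10.8, -1.4, 5.4]
width: 0.002
```

```bash

python3 -c "
from h import *
look('w25',-.04,.18)
"
```

```text
t 41.5 tcp dock mm [ 32.  -66.9] z 44.9 yaw rel -0.002 F [-10.8  -1.4   5.4]
```

View pics/w25r.png

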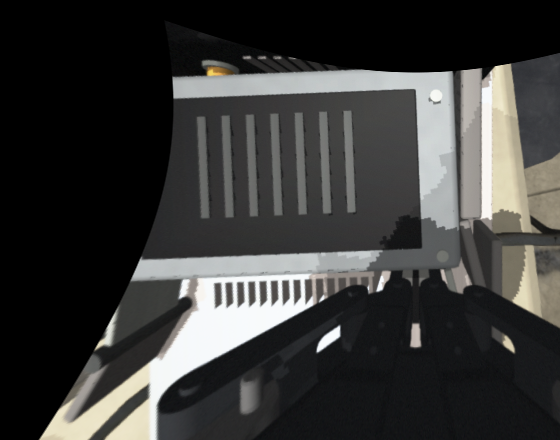

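>>> arm_command([
  [[-2.0,0,0,0,0,0,0],[-1.7,0,0,0,0,0,0],[0,0,0,0,0,0,0],[0,0,0,0,0,0,0],[0,-4.4,0,0,0,0,0],[0,-4.5,0,0,0,0,0],[0,-4.4,0,0,0,0,0],[0,0,0,0,0,0,0],[0.8,0,0,0,0,0,0],[1.0,0,0,0,0,0,0]],
])

```text
t: 42.8
tool_pos: [0.6397, -0.1975, 0.0454]
tool_rot: [3.141, -0.001, -0.222]
force: [0.3, -0.9, 0.1]
width: -0.002
```

```bash

python3 -c "
from h import *
look('w26',-.04,.18)
t=shot('top','t26'); cv2.imwrite('pics/t26r.png',rect(t,.075,-.04,.18,wrist=False))
t=shot('scene','s26'); a=cv2.imread('pics/s26.png')[140:290,270:430]; cv2.imwrite('pics/s26z.png',cv2.resize(a,None,fx=4,fy=4,interpolation=cv2.INTER_CUBIC))
"
```

```text
t 42.8 tcp dock mm [17.2 65.8] z 45.4 yaw rel -0.002 F [ 0.3 -0.9  0.1]
```

View pics/w26.png

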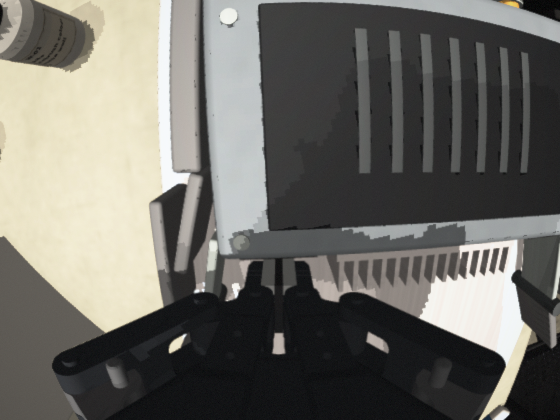

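View pics/s26z.png

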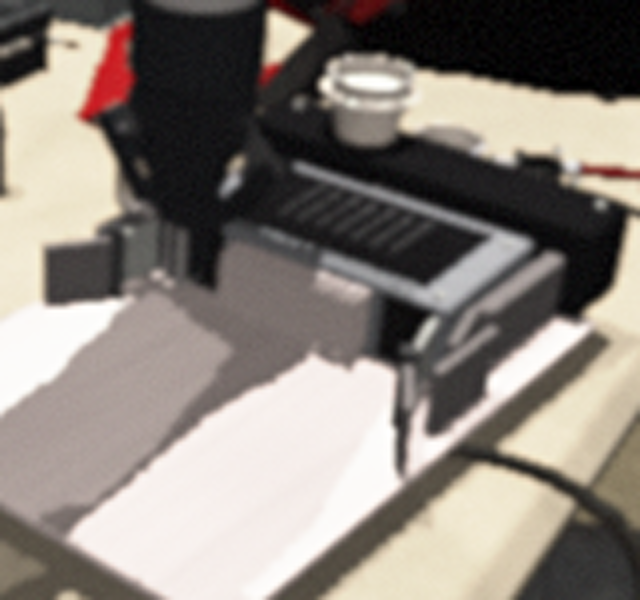

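View pics/t26r.png

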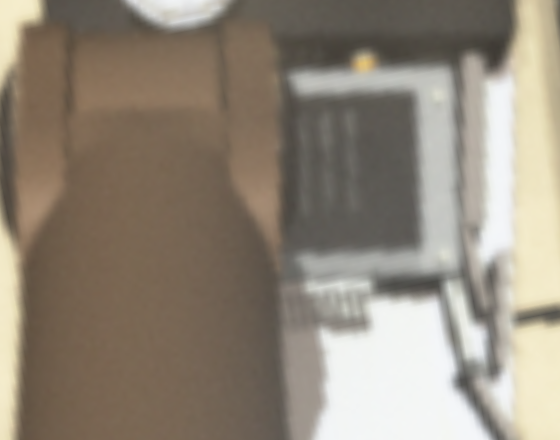

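>>> arm_command([
  [[0.5,0,0,0,0,0,0],[0.3,0,0,0,0,0,0],[0.1,0,0,0,0,0,0],[0.1,0,0,0,0,0,0],[0.1,0,0,0,0,0,0],[0.1,0,0,0,0,0,0],[0.1,0,0,0,0,0,0],[0.1,0,0,0,0,0,0],[0,0,0,0,0,0,0],[0,0,0,0,0,0,0]],
])

```text
t: 44.2
tool_pos: [0.6516, -0.1978, 0.0451]
tool_rot: [-3.141, 0.002, -0.22]
force: [-4.8, 1.8, 2.6]
width: -0.002
```

```bash

python3 -c "
from h import *
look('w27',-.04,.18)
"
```

```text
t 44.2 tcp dock mm [29.  68.2] z 45.1 yaw rel 0.0 F [-4.8  1.8  2.6]
```

View pics/w27r.png

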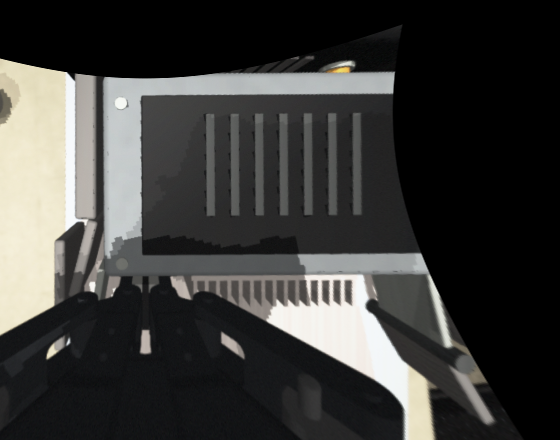

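View pics/w27.png

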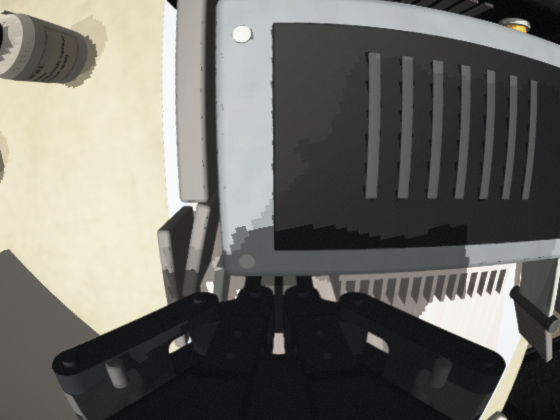

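>>> arm_command([
  [[0.06,0,0,0,0,0,0],[0.06,0,0,0,0,0,0],[0.06,0,0,0,0,0,0],[0.06,0,0,0,0,0,0],[0.06,0,0,0,0,0,0],[0.05,0,0,0,0,0,0],[0,0,0,0,0,0,0],[0,0,0,0,0,0,0],[0,0,0,0,0,0,0],[0,0,0,0,0,0,0]],
])

```text
t: 45.5
tool_pos: [0.6547, -0.198, 0.0449]
tool_rot: [-3.141, 0.004, -0.22]
force: [-7.6, 3.6, 3.4]
width: 0.002
```

```bash

python3 -c "
from h import *
look('w28',-.04,.18)
"
```

```text
t 45.5 tcp dock mm [31.9 68.7] z 44.9 yaw rel 0.0 F [-7.6  3.6  3.4]
```

View pics/w28r.png

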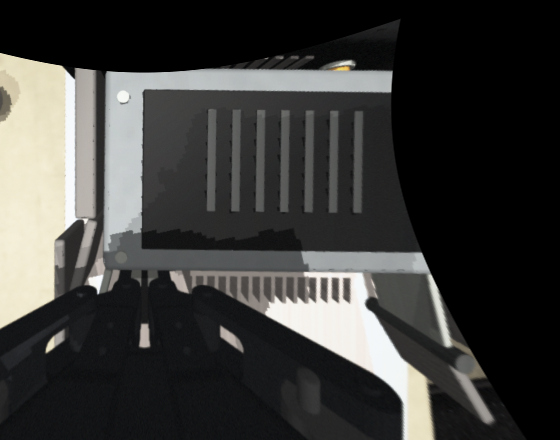

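View pics/w28.png

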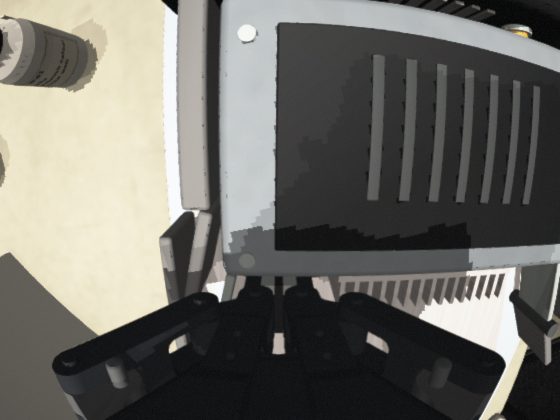

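>>> arm_command([
  [[0.05,0,0,0,0,0,0],[0.05,0,0,0,0,0,0],[0.05,0,0,0,0,0,0],[0,0,0,0,0,0,0],[0,0,0,0,0,0,0],[-0.5,0,0,0,0,0,0],[-1.5,0,0,0,0,0,0],[-2,0,0,0,0,0,0],[-3.0,0,0,0,0,0,0],[-3.0,0,0,0,0,0,0]],
])

```text
t: 46.8
tool_pos: [0.5601, -0.1781, 0.0456]
tool_rot: [3.141, -0.002, -0.22]
force: [-0.3, -0.1, 0.4]
width: 0.0
```

>>> arm_command([
  [[-4,0,0,0,0,0,0],[0,0,-3,0,0,0,0],[0,0,-5,0,0,0,0],[0,0,-5,0,0,0,0],[0,3,0,0,0,0,0],[0,4,0,0,0,0,0],[0,0,0,0,0,0,0],[0,0,0,0,0,0,0],[0,0,0,0,0,0,0],[0,0,0,0,0,0,0]],
])

```text
t: 48.05
tool_pos: [0.5061, -0.2365, 0.1753]
tool_rot: [-3.141, -0.0, -0.219]
force: [-0.0, -0.0, 0.2]
width: 0.001
```

```bash

python3 -c "
from h import *
look('w29',-.04,.18)
t=shot('top','t29'); cv2.imwrite('pics/t29r.png',rect(t,.075,-.04,.18,wrist=False))
t=shot('scene','s29'); a=cv2.imread('pics/s29.png')[140:290,270:430]; cv2.imwrite('pics/s29z.png',cv2.resize(a,None,fx=4,fy=4,interpolation=cv2.INTER_CUBIC))
"
```

```text
t 48.05 tcp dock mm [-104.6   -1.4] z 175.3 yaw rel 0.001 F [-0.  -0.   0.2]
```

View pics/w29r.png

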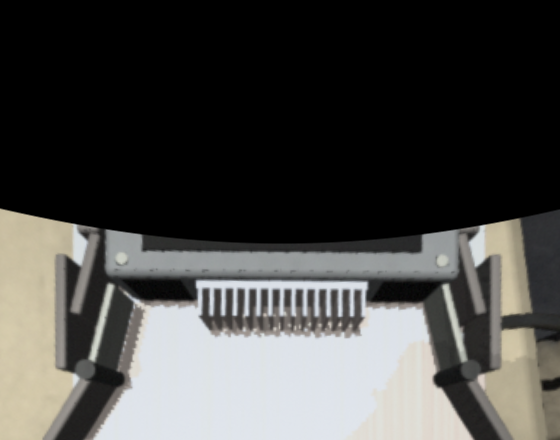

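View pics/t29r.png

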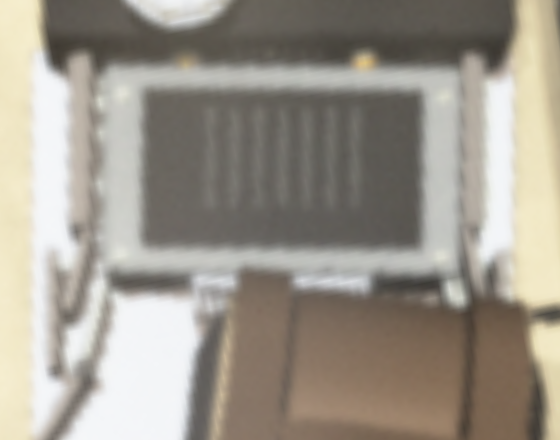

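View pics/s29z.png

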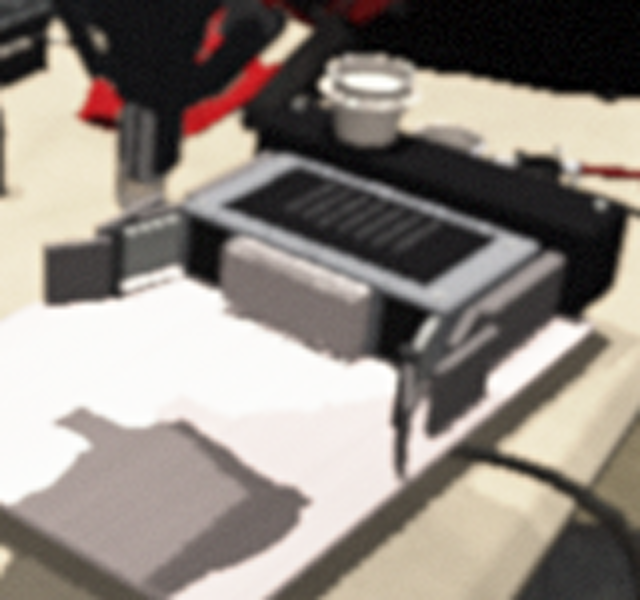

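```bash

python3 -c "
from h import *
f=dict(np.load('pics/w29.npz'))
a=rect(f,.071,-.02,.06,-.12,.12,s=3300)
cv2.imwrite('pics/z29.png',a)
"
```

```text
(no output)
```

View pics/z29.png

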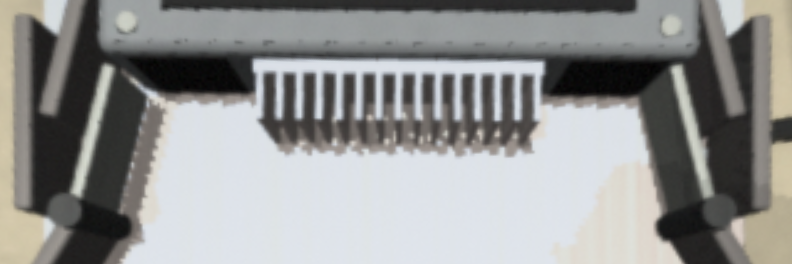

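```bash
python3 -c "
from h import *
print(hand_in()); o=get_obs(); print(o['t'])"
```

```text
the job is handed in; nothing more can be done
None
the job is handed in; nothing more can be done
```

The power pack is in the bay, with both spring catches snapped in behind its near corners. I handed the job in at about 48 s of the 72 s allowed.

**How it was done:** I used the shut fingertips low on the flats either side of the fins, in short alternating left and right strokes. I never pushed on the fins. I squared up the starting skew of about 0.21 rad first. I then seated the right corner and after it the left. The highest push force I read was about 12 N, at the right corner. Force is only reported at the end of each call, so brief peaks in between were not seen.

**Last checks**, with the arm backed off, raised and reading no force:
- **Pack position:** it sits at about dock x 96, y -1 mm, inside the latched range of 94 to 98 and within 3.
- **Squareness:** the wrist camera shows it square to within about 0.01 rad. The top view suggested about +0.01 rad, which is within the picture's accuracy.
- **Catches:** the tips are at y +87 and -86 mm, which matches their sprung-in position of 86 and lies inside the pack's sides. In one coarser view the two catches looked unequal, but a corrected view at catch height showed them symmetric.
- **Other things:** I did not touch the jars, bottles or eraser on purpose. The last pictures did not cover all of them, so I did not check each one again.

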